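Tip the spare lid knobs into the green tin

ROBOT

A 6-joint arm with a two-finger parallel gripper is mounted at the origin on the work surface. World frame = base frame: x ahead of the robot, y to its left, z up, the work surface at z = 0. Lengths are in m, angles in rad, forces in N, time in s.
With the tool pointing down it reaches from about 0.35 to 0.975 m from the base axis. Payload 4.9 kg.
Tool frame: the origin (TCP) lies midway between the tips of the shut fingers; the grasp point (between the pads) lies 19 mm behind it (manip.pinch_z is the distance from the TCP to the grasp point, in m); z points along the fingers, y is the direction in which the jaws open and shut (so a half turn about z gives the same grasp; the last joint's range is limited). The gripper opens to 85 mm and grips with 20 to 120 N. Pads are 22 mm wide; open, the fingers measure 114 mm over their backs; the gripper's body (76 mm by 85 mm) begins 54 mm behind the grasp point. The pads swing forward as they close: fully open they stand 13 mm farther back than shut.
Start: joints at [-1.391, 0.053, 1.613, -0, 1.476, -0.119], TCP at [0.184, -0.597, 0.231] pointing down, gripper open.
Joint ranges: [-3.01, 3.01], [-1.01, 2.22], [0.06, 2.58], [-1.02, 4.17], [0.09, 2.62], [-3.14, 3.14]. Speed limits (rad/s): [2.57, 2.57, 3.14, 3.14, 3.14, 3.14].

INTERFACE

Orientations are given as a unit quaternion [w, x, y, z].
In Python, from plant import manip gives the robot as it stands.
- The arm moves only by the tool drive_tool, never from a script. Its argument "commands" is text: rows parted by semicolons, each of 5 numbers parted by spaces: the finger opening in mm, from 0 to 85.4, then the shift along the tool's x, y, z in units of 30 mm (1.0 is 30 mm), then the turn about the tool's z in degrees. A call has exactly 8 rows; each row shifts and turns the commanded pose from where the row before left it, along the tool's axes as they then stand; what a row does not reach is not made up. A row lasts 1/8 s, in which the tool goes at most 62.5 mm and 10.7 degrees, less where a joint would pass 70% of its speed; a pose out of reach is approached as far as the arm can. A call is refused whole if a number of a shift passes 1 or a number of a turn 10.7, either way. A call with a gripper value outside its range is refused whole. The fingers move at their own pace and stop on an object; the grip force is fixed at half the most. Time passes only in rows, so rows that do not move let the fingers close, or fill a call up. It gives the time, the measured TCP pose, the force and the opening at its end, in the units of the state.
- manip.state(): the state, without advancing time (a new reading comes with each control period).
- manip.grab_frame(name): name is "scene" or "top" or "wrist"; returns the picture (480x640x3 uint8, red, green, blue); there is no depth.
- manip.camera_params(name): a dict with "fx", "fy", "cx", "cy" (pixels), "xyz" and "orientation" of the camera in the world. Camera axes: x right, y down, z forward; pixel columns grow to the right and rows downward; lengths in m; the calibration is good to about 2 mm. A picture is of the moment at which its call begins: read the wrist's pose just before it. camera_params takes no time and is no camera call; for the wrist camera it gives the pose at the moment of the call.
- manip.job_done(): hands the job in, once; it reports no verdict.
The state is a dict: "time": time; "joint_pos": joint angles; "joint_vel": joint speeds; "joint_efforts": joint torques, N m; "tool_pos": TCP position; "tool_rot": TCP orientation; "contact_force": force on the tool from outside, world axes, zero at the start; "ft_torque": the same for the moment, N m; "gripper_width": opening from 0.0 (shut) to 1.0 (fully open).
Only numpy, scipy, OpenCV 4.12 (cv2) and the standard library are available. Lean on these libraries where they do the work, as an engineer would, in place of code of your own. Each camera call takes 0.05 s, during which the arm holds its last target. There are 200 camera calls.

TASK

Turn the rotary tin rack by its black peg until the green tin sits squarely under the filling spout, then pick up the steel scoop by its handle and tip all three lid knobs off its open edge, through the spout, into the green tin; do not touch the knobs with the gripper or push hard on the spout with the scoop. Then set the empty scoop gently back down flat on its grey mat and let go, leaving the green tin under the spout and the other goods standing where they are.

Things in the scene. Friction and masses are not known exactly. Their poses are not given: they have to be found in the camera images.
- drum (a joint): angle (rad) of the turning drum of the rotary tin rack: a steel disc 256 mm across on a black foot, carrying three open square-sided tins (green, orange, blue), each 92 x 96 mm and 45 mm high, 120 degrees apart. Positive is anticlockwise seen from above; 0 = green tin squarely under the filling spout; it starts at 0.6 to 1.4. It turns freely with light friction (about 0.12 N m, some 1 N at the peg), from -1.7 to 1.7, and stays where it is left
- peg_top (a point): top of the drum's black round upright peg, 16 mm thick, standing on the drum's rim 110 mm from the turning axis, directly opposite the green tin; its top is 138 mm above the table and its upper 60 mm stand clear above the tins, whose rims are 73 mm above the table
- rack: the rack's fixed foot, screwed to the counter; origin on the drum's turning axis at table height; its x axis points from the turning axis to the spout (away from the robot). A mast stands 156 mm along x, 140 mm high, behind the spout
- spout_mouth (a point): centre of the top rim of the fixed, funnel-shaped steel filling spout, 78 mm from the turning axis along rack x, 146 mm above the table. The funnel's mouth is about 118 mm (rack x) by 122 mm (rack y); its walls slope in steeply over 45 mm to a 66 x 70 mm outlet, whose lower edge is 85 mm above the table, just over the tins
- green_tin (a point): centre of the green tin's inner floor (86 x 90 mm inside, 42 mm deep), 78 mm from the turning axis; frame turns with the drum, x pointing outward; 31 mm above the table
- scoop: loose steel scoop, a flat tray 100 mm long (x) by 78 mm wide, 3 mm thick, lips on three sides (sides 27 mm high, back 33 mm high) and open at its +x edge; about 0.10 to 0.17 kg. Origin: centre of the tray's underside; z up, x from the handle to the open edge. Its mass centre with the knobs lies about 20 mm behind the origin
- scoop_grip (a point): middle of the scoop's handle: a black straight level bar 75 mm long (x), 14 mm wide (y) and 24 mm high, with flat upright sides, behind the back lip; 85 mm behind the scoop's origin and 46 mm above its underside. Gripped across its width it holds well with 40 N or more; a weak grip lets the tray droop. A hand leaning back over the handle end can tip the tray far forward
- scoop_mouth (a point): middle of the scoop's open edge, on the tray's upper face, 50 mm ahead of the scoop's origin
- mat: grey mat 150 (x) x 130 x 4 mm fixed on the counter, on which the tray of the scoop stands (the handle overhangs it). Origin: centre of its underside; x runs roughly as the scoop's x does at the start
- knob_a: small turned lid knob, 20 mm high: steel foot 18 mm across, neck 12 mm, brass head 22 mm across; 22 g. Origin: centre of its foot's underside. Starts standing in the scoop. It must slide out: the tray has to be tipped until it does, usually at 25 to 40 degrees, depending on friction which differs from run to run
- knob_b: small turned lid knob, 20 mm high: steel foot 18 mm across, neck 12 mm, brass head 22 mm across; 22 g. Origin: centre of its foot's underside. Starts standing in the scoop. It must slide out: the tray has to be tipped until it does, usually at 25 to 40 degrees, depending on friction which differs from run to run
- knob_c: small turned lid knob, 20 mm high: steel foot 18 mm across, neck 12 mm, brass head 22 mm across; 22 g. Origin: centre of its foot's underside. Starts standing in the scoop. It must slide out: the tray has to be tipped until it does, usually at 25 to 40 degrees, depending on friction which differs from run to run
- tumbler: steel tumbler, 66 mm across, 85 mm high, beside the mat. Bystander, loose; origin: centre of its underside. Not to be disturbed
- jar: glass jar with steel lid, 72 mm across, 110 mm high, to the right of the rack. Bystander, loose; origin: centre of its underside. Not to be disturbed
- flask_pink: pink steel flask, 72 mm across, 230 mm high, at the far side. Bystander, loose; origin: centre of its underside. Not to be disturbed
- flask_steel: plain steel flask, 72 mm across, 235 mm high, at the far side. Bystander, loose; origin: centre of its underside. Not to be disturbed
- bowl: small steel bowl, 100 mm across, 42 mm high, between scoop and rack. Bystander, loose; origin: centre of its underside. Not to be disturbed
Mind the look-alikes: they are no part of the job. Leave any purple or yellow look-alike of the scoop alone.

How it is judged:
On the way, in this order (a step that is already met when the one before it is completed fails the run):
1. the green tin is under the spout (within 0.12 rad) (value of joint drum between -0.12 and 0.12 rad), for 0.2 s.
2. all three knobs have come to lie in the green tin (all of step 1 and x of knob_a in the frame of green_tin between -0.044 and 0.044 m and y of knob_a in the frame of green_tin between -0.046 and 0.046 m and z of knob_a in the frame of green_tin between -0.01 and 0.045 m and x of knob_b in the frame of green_tin between -0.044 and 0.044 m and y of knob_b in the frame of green_tin between -0.046 and 0.046 m and z of knob_b in the frame of green_tin between -0.01 and 0.045 m and x of knob_c in the frame of green_tin between -0.044 and 0.044 m and y of knob_c in the frame of green_tin between -0.046 and 0.046 m and z of knob_c in the frame of green_tin between -0.01 and 0.045 m), for 0.2 s.
At the end, for the whole second after the job is handed in: All three knobs lie at rest in the green tin (within its walls), the drum is within 0.12 rad of 0, and the scoop rests flat (within 0.1 rad) on the mat, its tray centre within 40 mm of the mat's centre, released (all of step 2 and angle between scoop's own z axis and vertical below 0.1 rad and horizontal distance between scoop and mat below 0.04 m and height (world z) of scoop below 0.012 m and linear speed of scoop below 0.02 m/s and linear speed of each of knob_a, knob_b, knob_c below 0.03 m/s); the robot touches nothing.
It fails at once if the scoop is dropped or pressed on the mat with more than 30 N (contact force between scoop and mat above 30 N).
It fails at once if the gripper touches a knob (contact force between the fingers and knob_a above 0.5 N or contact force between the fingers and knob_b above 0.5 N or contact force between the fingers and knob_c above 0.5 N).
It fails at once if the scoop is pushed on the rack or its spout with more than 25 N (contact force between scoop and rack above 25 N).
It fails at once if another article is moved more than 30 mm or knocked over (distance of any of tumbler, jar, flask_pink, flask_steel, bowl from where it was at the start of the episode above 0.03 m or angle between any of tumbler, jar, flask_pink, flask_steel, bowl's own z axis and vertical above 0.4 rad).
It also fails if it takes over 69 s, if anything falls off the work surface, if the arm or the gripper's body presses on something with over 40 N, if the wrist force passes 120 N, or if a joint passes its speed limit or range.

## Working session

There is one attempt and no reset: what is moved stays moved. The work goes in short steps, Python scripts to look and compute and a tool call to move; the robot and the scene stay as the last step left them, time stands still between calls to the robot, and variables do not carry over. Pictures are saved under pics/ and viewed, about 8 in all and at most 12, crops included, and the job is handed in when it is done.

Besides the shell and the picture viewer there is one more tool, called after ">>>" by a JSON object that holds its "op" and its "data", one argument or row to a line. drive_tool: Moves the arm, as the interface text tells. Its arguments: {"type":"object","properties":{"commands":{"type":"string"}},"required":["commands"]}

```bash
mkdir -p pics; ls
cat > h.py <<'E'
import numpy as np, cv2
from scipy.spatial.transform import Rotation as R
from plant import manip
def rot(q): return R.from_quat([q[1],q[2],q[3],q[0]]).as_matrix()
def snap(cam,name,crop=None,scale=1):
    p=manip.camera_params(cam); im=manip.grab_frame(cam)[:,:,::-1].copy(); cv2.imwrite('pics/raw_'+name+'.png',im)
    if crop: x0,y0,x1,y1=crop; im=im[y0:y1,x0:x1]
    if scale!=1: im=cv2.resize(im,None,fx=scale,fy=scale,interpolation=cv2.INTER_CUBIC)
    cv2.imwrite('pics/'+name+'.png',im); return p
def onz(p,u,v,z):
    d=rot(p['orientation'])@np.array([(u-p['cx'])/p['fx'],(v-p['cy'])/p['fy'],1]); o=np.array(p['xyz'])
    return o+d*(z-o[2])/d[2]
def proj(p,X):
    c=rot(p['orientation']).T@(np.array(X)-np.array(p['xyz'])); return np.array([c[0]/c[2]*p['fx']+p['cx'],c[1]/c[2]*p['fy']+p['cy']])
def st():
    s=manip.state(); m=rot(s['tool_rot'])
    print('t',round(s['time'],2),'tcp',np.round(s['tool_pos'],4),'x',np.round(m[:,0],3),'y',np.round(m[:,1],3),'z',np.round(m[:,2],3),'F',np.round(s['contact_force'],1),'w',round(s['gripper_width'],3))
    return s
E
python3 - <<'E'
from h import *
st(); print([a for a in dir(manip) if a[0]!='_'], manip.pinch_z)
for c in('scene','top'): print({k:np.round(v,4).tolist() for k,v in snap(c,c+'0').items()})
im=np.hstack([cv2.imread('pics/scene0.png'),cv2.imread('pics/top0.png')])
E
```

```text
pics
t 0.0 tcp [ 0.1839 -0.5967  0.23  ] x [0.956 0.294 0.   ] y [ 0.294 -0.956 -0.002] z [-0.     0.002 -1.   ] F [ 0.7 -0.5 -1.1] w 0.999
['IKError', 'camera_params', 'grab_frame', 'job_done', 'pinch_z', 'state'] 0.0187
{'fx': 489.2945, 'fy': 489.2945, 'cx': 319.0012, 'cy': 234.6098, 'xyz': [1.2007, 0.6621, 0.8918], 'orientation': [-0.1723, 0.4009, 0.8191, -0.3725]}
{'fx': 457.4259, 'fy': 457.4259, 'cx': 323.4944, 'cy': 234.0969, 'xyz': [0.3421, 0.0834, 1.2894], 'orientation': [-0.0439, 0.7123, -0.699, 0.0464]}
```

View pics/top0.png

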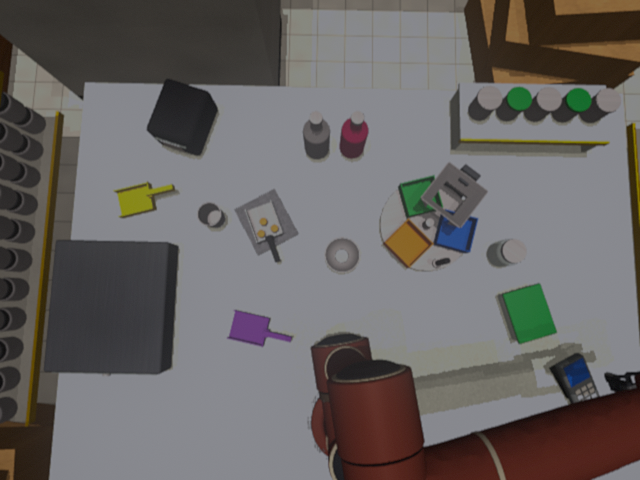

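View pics/scene0.png

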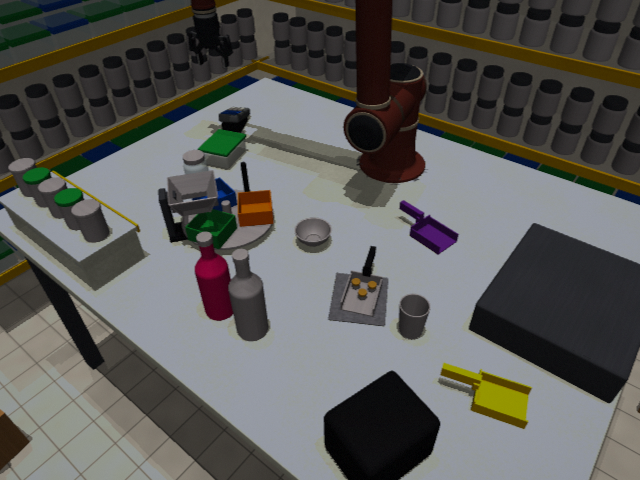

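The top view (image up ≈ +x, right ≈ −y) shows the steel scoop with brass knobs on the grey mat at about (265,225). The look-alikes are purple at (255,328) and yellow at (140,200). The steel scoop is the one meant: it is steel, it stands on the mat and it holds the knobs. The rack is at (425,225), its spout at (455,195) and the peg near (442,263). I'll take one enlarged crop to measure and confirm this.

Run:
```python
from h import *
im=cv2.imread('pics/raw_top0.png'); 
a=cv2.resize(im[180:280,225:325],None,fx=4,fy=4,interpolation=cv2.INTER_CUBIC)
b=cv2.resize(im[155:280,375:500],None,fx=3.2,fy=3.2,interpolation=cv2.INTER_CUBIC)
o=np.hstack([a,b]); print(o.shape); cv2.imwrite('pics/crop0.png',o)
```

```text
(400, 800, 3)
```

View pics/crop0.png

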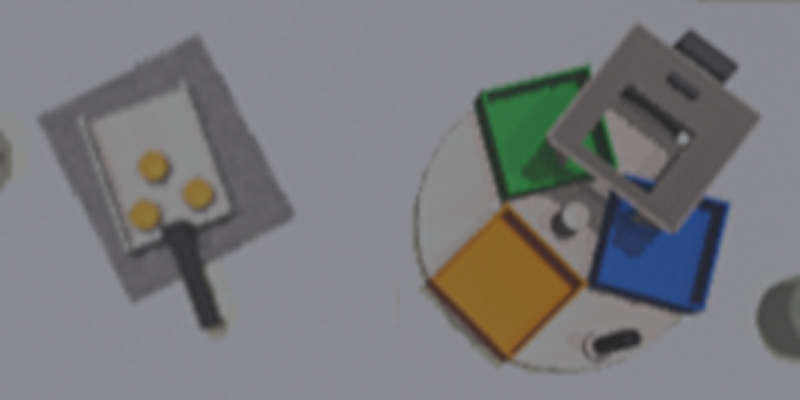

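Run:
```python
from h import *
p=manip.camera_params('top')
L=lambda x,y,z:onz(p,225+x/4,180+y/4,z)
Q=lambda x,y,z:onz(p,375+(x-400)/3.2,155+y/3.2,z)
mat=np.array([L(*c,.004) for c in((198,35),(40,118),(135,300),(294,212))]); print('mat',mat.mean(0),[np.linalg.norm(mat[i]-mat[i-1]).round(3) for i in range(4)])
d=mat[0]-mat[3]; print('mat x',np.degrees(np.arctan2(*(mat[0]+mat[1]-mat[2]-mat[3])[[1,0]])))
f=L(178,228,.062); r=L(212,322,.062); print('handle',f,r,np.linalg.norm(f-r),np.degrees(np.arctan2(*(f-r)[[1,0]])))
t=[L(*c,.034) for c in((130,250),(233,212))]+[L(82,118,.03),L(183,82,.03)]; print('tray',np.mean(t,0),np.linalg.norm(t[0]-t[1]),np.linalg.norm(t[0]-t[2]),np.degrees(np.arctan2(*(t[2]+t[3]-t[0]-t[1])[[1,0]])))
s=np.array([Q(*c,.146) for c in((638,22),(548,133),(672,232),(760,118))]); sc=s.mean(0); print('spout',sc,[np.linalg.norm(s[i]-s[i-1]).round(3) for i in range(4)])
mast=Q(708,55,.14);hub=Q(576,213,.07); print('mast',mast,'hub',hub)
for nm,e in(('e1',s[0]+s[3]-s[1]-s[2]),('mast',mast-sc),('hub',sc-hub)): print(nm,np.degrees(np.arctan2(e[1],e[0])),np.linalg.norm(e))
print('peg',Q(632,338,.138),Q(638,336,.138))
g=[Q(*c,.073) for c in((480,100),(590,67),(512,197))];print('green',(g[1]+g[2])/2)
bl=[Q(*c,.073) for c in((727,205),(592,285))];print('blue',np.mean(bl,0)); og=[Q(*c,.073) for c in((430,285),(582,285))];print('or',np.mean(og,0))
for n,(u,v,z) in dict(bowl=(342,255,.042),jar=(511,250,.11),tum=(207,213,.085)).items(): print(n,onz(p,u,v,z))
```

```text
mat [0.54062243 0.24229482 0.004     ] [np.float64(0.146), np.float64(0.127), np.float64(0.148), np.float64(0.128)]
mat x 29.50069822156495
handle [0.48915556 0.22604083 0.062     ] [0.4260726  0.20111258 0.062     ] 0.06782976460624329 21.56225584564695
tray [0.53650776 0.24564075 0.032     ] 0.07550565481077555 0.09983569654752196 22.31014666527571
spout [ 0.5978334  -0.25195081  0.146     ] [np.float64(0.123), np.float64(0.118), np.float64(0.125), np.float64(0.118)]
mast [ 0.65827751 -0.29801245  0.14      ] hub [ 0.53843208 -0.20657547  0.07      ]
e1 -38.05292232803453 0.23600726029074082
mast -37.309341143945154 0.07623100301213953
hub -37.375398523243526 0.10659942690942517
peg [ 0.4285964  -0.23347502  0.138     ] [ 0.43026434 -0.2382365   0.138     ]
green [ 0.60738404 -0.18562516  0.073     ]
blue [ 0.51223308 -0.27595221  0.073     ]
or [ 0.475875   -0.14659688  0.073     ]
bowl [0.44577487 0.02863427 0.042     ]
jar [ 0.46139035 -0.40648679  0.11      ]
tum [0.54768141 0.39210751 0.085     ]
```

Rack x points at −38°, the axis is at about (0.535,−0.2035), and the peg is 0.1106 m from it, against 0.110 expected. So the drum is at about 0.94 rad. The steel scoop's heading is about 22°, with its centre at about (0.537,0.245). Next I'll move above the peg.

>>> {"op": "drive_tool", "data": {
  "commands": "50 0.947 -0.764 0 0;50 0.947 -0.764 0 0;50 0.947 -0.764 0 0;50 0.947 -0.764 0 0;50 0.947 -0.764 0 0;50 0.947 -0.764 0 0;50 0.947 -0.764 0 0;50 0.947 -0.764 0 0"
}}

```text
time: 1.1
tool_pos: [0.3476, -0.3538, 0.2308]
tool_rot: [-0.0, 0.989, 0.149, -0.0]
contact_force: [0.6, -0.6, -0.8]
gripper_width: 0.588
```

>>> {"op": "drive_tool", "data": {
  "commands": "50 0.947 -0.764 0 0;50 0.947 -0.764 0 0;50 0.947 -0.764 0 0;50 0.947 -0.764 0 0;50 0 0 0.6 0;50 0 0 0.6 0;50 0 0 0.6 0;50 0 0 0.6 0"
}}

```text
time: 2.1
tool_pos: [0.4281, -0.2345, 0.1574]
tool_rot: [-0.0, 0.989, 0.148, -0.0]
contact_force: [0.5, 0.6, -0.6]
gripper_width: 0.589
```

Run:
```python
from h import *
st(); p=snap('wrist','w1'); print({k:np.round(v,4).tolist() for k,v in p.items()}); print(proj(p,[.4286,-.2335,.138]),proj(p,[.4483,-.1358,.138]))
```

```text
t 2.1 tcp [ 0.4281 -0.2345  0.1574] x [ 0.956  0.293 -0.001] y [ 0.293 -0.956 -0.001] z [-0.001  0.001 -1.   ] F [ 0.5  0.6 -0.6] w 0.589
{'fx': 395.772, 'fy': 395.772, 'cx': 319.4904, 'cy': 244.638, 'xyz': [0.5086, -0.2116, 0.3001], 'orientation': [0.134, 0.7929, -0.586, -0.0999]}
[314.48952625 299.05734477] [103.65182367 196.4425391 ]
```

View pics/w1.png

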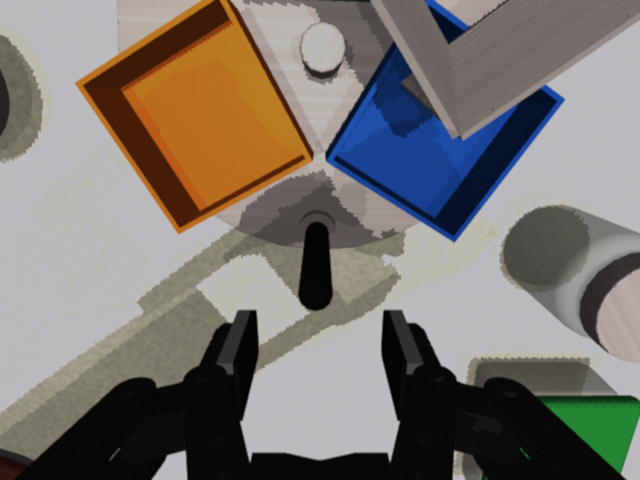

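The wrist view shows the peg top at about (315,296), against a predicted (314,299), so it is centred between the jaws. Next I'll descend, grip and turn the drum.

>>> {"op": "drive_tool", "data": {
  "commands": "50 0 0 0.95 0;50 0 0 0.95 0;10 0 0 0 0;0 0 0 0 0;0 0 0 0 0;0 0 0 0 0;0 0 0 0 0;0 0 0 0 0"
}}

```text
time: 3.15
tool_pos: [0.429, -0.2345, 0.103]
tool_rot: [0.001, 0.989, 0.149, 0.0]
contact_force: [-3.2, -1.6, 1.8]
gripper_width: 0.166
```

>>> {"op": "drive_tool", "data": {
  "commands": "0 0.025 -0.428 0 6.7;0 0.025 -0.428 0 6.7;0 0.025 -0.428 0 6.7;0 0.025 -0.428 0 6.7;0 0.025 -0.428 0 6.7;0 0.025 -0.428 0 6.7;0 0.025 -0.428 0 6.7;0 0.025 -0.428 0 6.7"
}}

```text
time: 4.15
tool_pos: [0.4464, -0.1356, 0.103]
tool_rot: [-0.0, 0.949, -0.314, 0.001]
contact_force: [0.9, -0.1, -0.7]
gripper_width: 0.17
```

Run:
```python
from h import *
s=st(); a=np.array([.535,-.2035]); d=s['tool_pos'][:2]-a; print(np.linalg.norm(d), 'drum',np.degrees(np.arctan2(d[1],d[0]))-142)
snap('top','top1',(375,155,500,280),4)
```

```text
t 4.15 tcp [ 0.4464 -0.1356  0.103 ] x [ 0.802 -0.597  0.002] y [-0.597 -0.802 -0.001] z [ 0.002  0.    -1.   ] F [ 0.9 -0.1 -0.7] w 0.17
0.11161813403385117 drum 0.5149605313023642
```

View pics/top1.png

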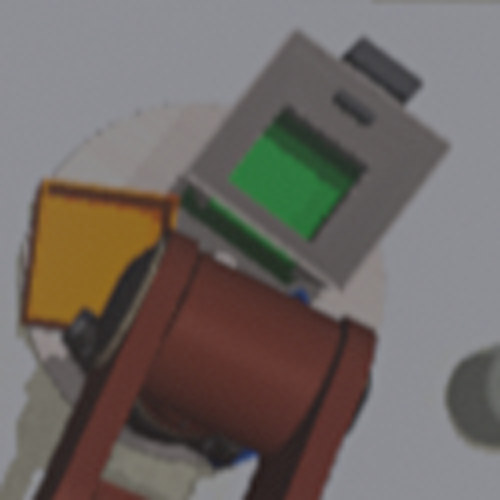

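The green tin sits squarely below the spout outlet: the crop shows its inner green centred at (300,175), with its edge parallel to the rim. Tool geometry puts the drum at about 0.5°. Next I'll release the peg and go to the scoop handle.

>>> {"op": "drive_tool", "data": {
  "commands": "50 0 0 0 0;50 0 0 -0.5 0;50 0 0 -1 -9.8;50 0 0 -1 -9.8;50 0 0 -1 -9.8;50 0 0 0 -9.8;50 0 0 0 -9.8;50 0 0 0 -9.8"
}}

```text
time: 5.2
tool_pos: [0.4457, -0.1369, 0.2089]
tool_rot: [0.001, 0.981, 0.196, 0.001]
contact_force: [-0.4, -0.2, 0.3]
gripper_width: 0.587
```

>>> {"op": "drive_tool", "data": {
  "commands": "50 0.42 -0.968 0 0;50 0.42 -0.968 0 0;50 0.42 -0.968 0 0;50 0.42 -0.968 0 0;50 0.42 -0.968 0 0;50 0.42 -0.968 0 0;50 0.42 -0.968 0 0;50 0.42 -0.968 0 0"
}}

```text
time: 6.2
tool_pos: [0.4509, 0.1175, 0.2089]
tool_rot: [0.0, 0.981, 0.194, 0.001]
contact_force: [0.2, 0.4, 0.2]
gripper_width: 0.586
```

>>> {"op": "drive_tool", "data": {
  "commands": "50 0.42 -0.968 0 0;50 0.42 -0.968 0 0;50 0.42 -0.968 0 0;50 0 0 0.8 0;50 0 0 0.8 0;50 0 0 0.8 0;50 0 0 0 0;50 0 0 0 0"
}}

```text
time: 7.2
tool_pos: [0.4533, 0.2119, 0.137]
tool_rot: [-0.0, 0.981, 0.193, 0.001]
contact_force: [-0.6, -0.1, 0.1]
gripper_width: 0.589
```

Run:
```python
from h import *
s=st(); p=snap('wrist','w2')
h=np.array([.9272,.3746,0]); o=np.array([.5365,.2456,0])
for a,z in((-.122,.062),(-.088,.062),(-.05,.037),(.05,.007)): print(a,proj(p,o+h*a+[0,0,z]))
snap('top','top2')
```

```text
t 7.2 tcp [0.4533 0.2119 0.137 ] x [0.925 0.38  0.002] y [ 0.38  -0.925  0.   ] z [ 0.002  0.001 -1.   ] F [-0.6 -0.1  0.1] w 0.589
-0.122 [316.70219847 306.05156757]
-0.088 [316.90052959 254.31096409]
-0.05 [317.38758236 182.31747089]
0.05 [318.31422296   8.83829887]
```

View pics/w2.png

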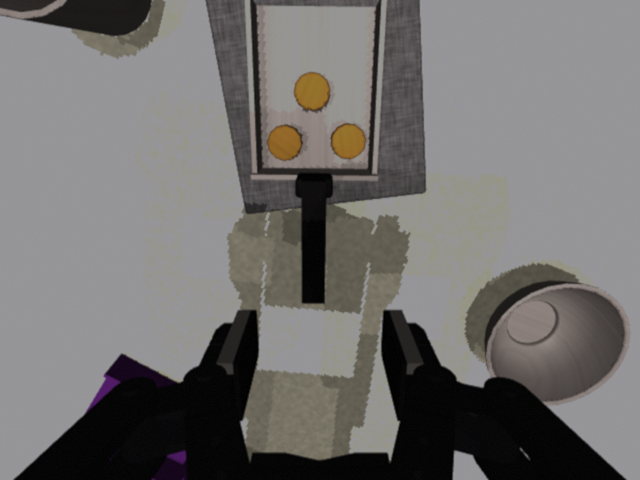

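The wrist view shows the handle end at (313,302) and the back lip at (315,177). Both are within 4 px of the prediction and the handle is parallel to the tool x axis. The knobs are well ahead of the jaws. I'll make a small correction, descend and grip.

>>> {"op": "drive_tool", "data": {
  "commands": "50 0.1 -0.12 0.9 0;50 0 0 0.9 0;50 0 0 0.9 0;50 0 0 0.83 0;30 0 0 0 0;12 0 0 0 0;10 0 0 0 0;10 0 0 0 0"
}}

```text
time: 8.3
tool_pos: [0.4551, 0.2167, 0.0311]
tool_rot: [-0.0, 0.981, 0.194, 0.001]
contact_force: [-0.6, -1.1, 4.6]
gripper_width: 0.156
```

>>> {"op": "drive_tool", "data": {
  "commands": "0 0 0 0 0;0 0 0 0 0;0 0 0 -0.1 0;0 0 0 -0.3 0;0 0 0 -0.5 0;0 0 0 -0.5 0;0 0 0 0 0;0 0 0 0 0"
}}

```text
time: 9.3
tool_pos: [0.4537, 0.2163, 0.0714]
tool_rot: [-0.0, 0.981, 0.194, -0.0]
contact_force: [0.2, -0.5, -2.8]
gripper_width: 0.158
```

Run:
```python
from h import *
s=st(); print(np.round(s['ft_torque'],2), np.round(s['joint_pos'],2))
a=snap('wrist','w3'); im=cv2.imread('pics/raw_w3.png'); snap('scene','s3'); im2=cv2.imread('pics/raw_s3.png')[170:350,290:470]
cv2.imwrite('pics/w3c.png',np.hstack([cv2.resize(im,(480,360)),cv2.resize(im2,(320,320))[:320] if 0 else cv2.resize(im2,(320,360))]))
```

```text
t 9.3 tcp [0.4537 0.2163 0.0714] x [ 0.925  0.38  -0.   ] y [ 0.38  -0.925 -0.   ] z [-0.  0. -1.] F [ 0.2 -0.5 -2.8] w 0.158
[-0.03  0.1  -0.03] [ 0.3  -0.08  2.03  0.    1.2   1.48]
```

View pics/w3c.png

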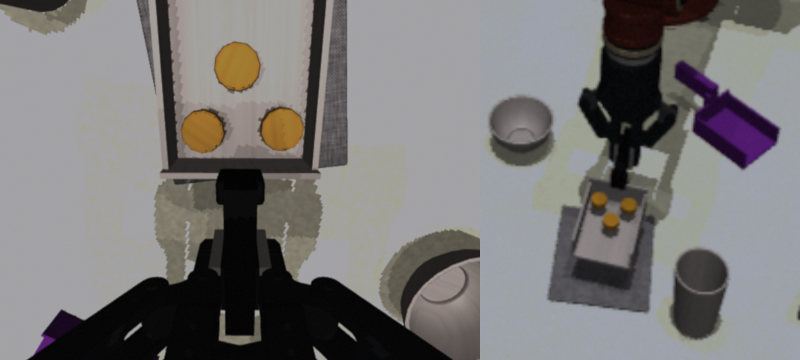

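The scoop is held level (width about 13.5 mm), with all three knobs in place. The flasks stand near the route, so I'll lift high first, then turn, travel and lower.

>>> {"op": "drive_tool", "data": {
  "commands": "0 0 0 -0.5 0;0 0 0 -1 0;0 0 0 -1 0;0 0 0 -1 0;0 0 0 -1 0;0 0 0 -1 0;0 0 0 -1 0;0 0 0 -0.8 0"
}}

```text
time: 10.4
tool_pos: [0.4539, 0.2164, 0.2928]
tool_rot: [-0.0, 0.981, 0.194, 0.001]
contact_force: [0.4, 0.6, -2.5]
gripper_width: 0.148
```

>>> {"op": "drive_tool", "data": {
  "commands": "0 0 0 -0.2 4;0 0 0 0 8;0 0 0 0 9;0 0 0 0 9;0 0 0 0 9;0 0 0 0 9;0 0 0 0 8;0 0 0 0 4.3"
}}

```text
time: 11.4
tool_pos: [0.4537, 0.2164, 0.2972]
tool_rot: [-0.0, 0.945, -0.327, 0.0]
contact_force: [0.5, 0.4, -1.7]
gripper_width: 0.155
```

>>> {"op": "drive_tool", "data": {
  "commands": "0 0.3 0.27 0 0;0 0.6 0.54 0 0;0 0.75 0.67 0 0;0 0.75 0.67 0 0;0 0.75 0.67 0 0;0 0.75 0.67 0 0;0 0.75 0.67 0 0;0 0.75 0.67 0 0"
}}

```text
time: 12.4
tool_pos: [0.4922, 0.0008, 0.2969]
tool_rot: [0.0, 0.946, -0.325, 0.0]
contact_force: [-0.3, 0.4, -1.5]
gripper_width: 0.156
```

>>> {"op": "drive_tool", "data": {
  "commands": "0 0.75 0.67 0 0;0 0.75 0.67 0 0;0 0.75 0.67 0 0;0 0.75 0.67 0 0;0 0.7 0.63 0 0;0 0.6 0.54 0 0;0 0.4 0.36 0 0;0 0.3 0.28 0 0"
}}

```text
time: 13.4
tool_pos: [0.5277, -0.1968, 0.2964]
tool_rot: [-0.0, 0.946, -0.325, -0.0]
contact_force: [0.2, 1.0, -1.9]
gripper_width: 0.152
```

```bash
cat >> h.py <<'E'
def knobs(name):
    snap('wrist',name); im=cv2.imread('pics/raw_'+name+'.png'); hsv=cv2.cvtColor(im,cv2.COLOR_BGR2HSV)
    m=cv2.inRange(hsv,(10,120,90),(28,255,255)); n,_,s,c=cv2.connectedComponentsWithStats(m)
    print('blobs',[(int(s[i,4]),np.round(c[i]).astype(int).tolist()) for i in range(1,n) if s[i,4]>150])
E
python3 - <<'E'
from h import *
s=st(); print(np.round(s['ft_torque'],2)); knobs('k0')
h=np.array([.788,-.616]);S=np.array([.598,-.252]); d=S-s['tool_pos'][:2]; print('ahead',d@h,'lat',d@[.616,.788])
E
```

```text
t 13.4 tcp [ 0.5277 -0.1968  0.2964] x [ 0.788 -0.615 -0.   ] y [-0.615 -0.788 -0.   ] z [-0.  0. -1.] F [ 0.2  1.  -1.9] w 0.152
[ 0.1   0.11 -0.05]
blobs [(3021, [315, 89]), (2448, [375, 173]), (2432, [269, 176]), (884, [219, 237]), (1428, [255, 251])]
ahead 0.08939711546053614 lat -0.00018828170787102416
```

Directly over the spout line, 89 mm behind its centre with no lateral error. Next I'll lower to tipping height and start easing the grip, so the tray droops about the pads.

>>> {"op": "drive_tool", "data": {
  "commands": "0 0 0 0.4 0;0 0 0 0.4 0;0 0 0 0.37 0;0 0 0 0 0;10 0 0 0 0;11 0 0 0 0;12 0 0 0 0;12 0 0 0 0"
}}

```text
time: 14.45
tool_pos: [0.5278, -0.1961, 0.2616]
tool_rot: [0.0, 0.946, -0.325, 0.0]
contact_force: [0.3, -0.4, -1.5]
gripper_width: 0.151
```

Run:
```python
from h import *
s=st(); print(np.round(s['ft_torque'],2)); knobs('k1')
```

```text
t 14.45 tcp [ 0.5278 -0.1961  0.2616] x [ 0.788 -0.615  0.   ] y [-0.615 -0.788 -0.   ] z [ 0. -0. -1.] F [ 0.3 -0.4 -1.5] w 0.151
[0.08 0.08 0.04]
blobs [(3031, [316, 88]), (2457, [376, 172]), (2437, [269, 175]), (3885, [237, 251])]
```

>>> {"op": "drive_tool", "data": {
  "commands": "12.5 0 0 0 0;12.5 0 0 0 0;12.8 0 0 0 0;12.8 0 0 0 0;13 0 0 0 0;13 0 0 0 0;13.2 0 0 0 0;13.2 0 0 0 0"
}}

```text
time: 15.5
tool_pos: [0.5277, -0.196, 0.2613]
tool_rot: [-0.0, 0.946, -0.325, -0.0]
contact_force: [0.2, 0.3, -1.8]
gripper_width: 0.159
```

Run:
```python
from h import *
s=st(); print(np.round(s['ft_torque'],2)); knobs('k2')
```

```text
t 15.5 tcp [ 0.5277 -0.196   0.2613] x [ 0.788 -0.615 -0.   ] y [-0.615 -0.788 -0.   ] z [-0.  0. -1.] F [ 0.2  0.3 -1.8] w 0.159
[ 0.11  0.05 -0.03]
blobs [(3032, [316, 88]), (2460, [376, 172]), (2440, [269, 175]), (3872, [237, 251])]
```

>>> {"op": "drive_tool", "data": {
  "commands": "13.4 0 0 0 0;13.4 0 0 0 0;13.4 0 0 0 0;13.4 0 0 0 0;13.6 0 0 0 0;13.6 0 0 0 0;13.6 0 0 0 0;13.6 0 0 0 0"
}}

```text
time: 16.55
tool_pos: [0.5277, -0.196, 0.2613]
tool_rot: [0.0, 0.946, -0.325, 0.0]
contact_force: [0.0, -0.8, -1.7]
gripper_width: 0.157
```

Run:
```python
from h import *
s=st(); print(np.round(s['ft_torque'],2)); knobs('k3')
```

```text
t 16.55 tcp [ 0.5277 -0.196   0.2613] x [ 0.788 -0.615  0.   ] y [-0.615 -0.788  0.   ] z [ 0. -0. -1.] F [ 0.  -0.8 -1.7] w 0.157
[ 0.08  0.1  -0.01]
blobs [(3032, [316, 88]), (2456, [376, 172]), (2443, [269, 175]), (3856, [237, 251])]
```

>>> {"op": "drive_tool", "data": {
  "commands": "13.8 0 0 0 0;13.8 0 0 0 0;13.8 0 0 0 0;13.8 0 0 0 0;13.8 0 0 0 0;13.8 0 0 0 0;13.8 0 0 0 0;13.8 0 0 0 0"
}}

```text
time: 17.6
tool_pos: [0.5277, -0.1961, 0.2613]
tool_rot: [-0.0, 0.946, -0.325, -0.0]
contact_force: [0.6, 0.0, -2.0]
gripper_width: 0.16
```

Run:
```python
from h import *
s=st(); print(np.round(s['ft_torque'],2)); knobs('k4')
```

```text
t 17.6 tcp [ 0.5277 -0.1961  0.2613] x [ 0.788 -0.615 -0.   ] y [-0.615 -0.788 -0.   ] z [ 0.  0. -1.] F [ 0.6  0.  -2. ] w 0.16
[0.01 0.08 0.04]
blobs [(2153, [315, 112]), (2042, [370, 185]), (2038, [273, 188]), (3998, [235, 248])]
```

The tray is drooping: the knob blobs have shrunk and shifted. I'll estimate the angle by projecting the knobs rotated about the grip.

```bash
cat >> h.py <<'E'
def ang(px0,px1):
    # knob pixels level / now -> tilt about the grip axis (wrist camera is fixed to the tool)
    s=manip.state(); p=manip.camera_params('wrist'); m=rot(s['tool_rot']); g=s['tool_pos']-m[:,2]*.0187
    for a,b in zip(px0,px1):
        r=m.T@(onz(p,*a,g[2]-.023)-g); best=min(np.arange(-5,75,.5),key=lambda t:np.linalg.norm(proj(p,g+m@(R.from_euler('y',-t,degrees=True).apply(r)))-b))
        best2=min(np.arange(-5,75,.5),key=lambda t:np.linalg.norm(proj(p,g+m@(R.from_euler('y',t,degrees=True).apply(r)))-b))
        q=[np.round(proj(p,g+m@(R.from_euler('y',t,degrees=True).apply(r)))-b) for t in(-best,best2)]
        print('tilt',best,best2,q, np.round(r,3))
E
python3 - <<'E'
from h import *
ang([(316,88),(376,172),(269,175)],[(315,112),(370,185),(273,188)])
E
```

```text
tilt 14.0 40.5 [array([1., 0.]), array([-1., -1.])] [0.091 0.001 0.023]
tilt 14.5 -5.0 [array([0., 0.]), array([ 4., -9.])] [0.063 0.023 0.023]
tilt 14.5 -5.0 [array([ 1., -0.]), array([-2., -9.])] [ 0.061 -0.017  0.023]
```

>>> {"op": "drive_tool", "data": {
  "commands": "13.8 0 0 0 0;13.8 0 0 0 0;13.8 0 0 0 0;13.8 0 0 0 0;13.8 0 0 0 0;13.8 0 0 0 0;13.8 0 0 0 0;13.8 0 0 0 0"
}}

```text
time: 18.65
tool_pos: [0.5277, -0.196, 0.2613]
tool_rot: [0.0, 0.946, -0.325, -0.0]
contact_force: [-0.2, 0.3, -1.8]
gripper_width: 0.161
```

Run:
```python
from h import *
s=st(); knobs('k5')
```

```text
t 18.65 tcp [ 0.5277 -0.196   0.2613] x [ 0.788 -0.615 -0.   ] y [-0.615 -0.788  0.   ] z [-0. -0. -1.] F [-0.2  0.3 -1.8] w 0.161
blobs [(2154, [315, 112]), (2035, [370, 185]), (2036, [273, 188]), (4002, [235, 248])]
```

Tilt is 14° and steady at 13.8 mm, so the droop is controllable. I'll ease further in 0.1 mm steps.

>>> {"op": "drive_tool", "data": {
  "commands": "13.9 0 0 0 0;13.9 0 0 0 0;13.9 0 0 0 0;13.9 0 0 0 0;13.9 0 0 0 0;13.9 0 0 0 0;13.9 0 0 0 0;13.9 0 0 0 0"
}}

```text
time: 19.7
tool_pos: [0.5277, -0.196, 0.2614]
tool_rot: [0.0, 0.946, -0.325, 0.0]
contact_force: [0.3, -0.1, -1.3]
gripper_width: 0.166
```

Run:
```python
from h import *
s=st(); knobs('k6')
m=[s['tool_pos'][2]]
p=manip.camera_params('wrist'); 
mm=rot(s['tool_rot']); g=s['tool_pos']-mm[:,2]*.0187
for t in(15,20,25,30,35,40,50,60): print(t,[np.round(proj(p,g+mm@(R.from_euler('y',-t,degrees=True).apply(r)))).astype(int).tolist() for r in([.091,.001,.023],[.063,.023,.023])])
```

```text
t 19.7 tcp [ 0.5277 -0.196   0.2614] x [ 0.788 -0.615  0.   ] y [-0.615 -0.788 -0.   ] z [ 0. -0. -1.] F [ 0.3 -0.1 -1.3] w 0.166
blobs [(541, [313, 82]), (393, [280, 99]), (3412, [220, 232])]
15 [[317, 116], [371, 185]]
20 [[317, 126], [369, 191]]
25 [[318, 136], [367, 198]]
30 [[318, 148], [366, 205]]
35 [[318, 159], [365, 213]]
40 [[318, 171], [364, 222]]
50 [[318, 195], [362, 239]]
60 [[318, 220], [360, 258]]
```

View pics/k6.png

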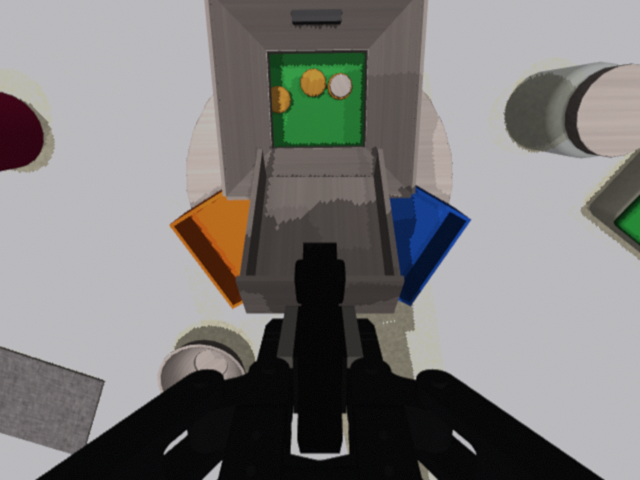

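The knobs slid out cleanly. All three lie in the green tin, heads at (313,82) and (280,99) and an upturned foot at (340,86), and the tray is empty. Next I'll grip firmly, raise, and fit the tilt from the tray corners.

>>> {"op": "drive_tool", "data": {
  "commands": "0 0 0 0 0;0 0 0 0 0;0 0 0 -0.4 0;0 0 0 -0.8 0;0 0 0 -0.8 0;0 0 0 -0.8 0;0 0 0 -0.6 0;0 0 0 0 0"
}}

```text
time: 20.75
tool_pos: [0.5283, -0.1963, 0.3657]
tool_rot: [0.0, 0.946, -0.325, 0.002]
contact_force: [0.1, 0.1, -1.7]
gripper_width: 0.155
```

Run:
```python
from h import *
from scipy.optimize import least_squares
s=st(); p=manip.camera_params('wrist'); mm=rot(s['tool_rot']); g=s['tool_pos']-mm[:,2]*.0187
pts=[((.0375,-.039,.013),(240,278)),((.0375,.039,.013),(403,278)),((.0375,-.039,.046),(246,312)),((.0375,.039,.046),(397,312)),((.1375,-.039,.019),(259,150)),((.1375,.039,.019),(381,150))]
def f(v,w=pts): return np.concatenate([proj(p,g+mm@(R.from_euler('y',-v[0],degrees=True).apply(r)+[v[1],0,v[2]]))-q for r,q in w])
for w in(pts,pts[:4]):
    r=least_squares(f,[40,0,0],args=(w,),loss='soft_l1'); print(r.x,np.round(r.fun))
snap('top','t6'); snap('wrist','k7'); snap('scene','s7')
a=cv2.imread('pics/raw_s7.png')[120:300,110:310]; b=cv2.imread('pics/raw_k7.png')
cv2.imwrite('pics/c7.png',np.hstack([cv2.resize(a,(400,360)),cv2.resize(b,(400,360))]))
```

```text
t 20.75 tcp [ 0.5283 -0.1963  0.3657] x [ 0.788 -0.615  0.004] y [-0.615 -0.788 -0.001] z [ 0.003 -0.002 -1.   ] F [ 0.1  0.1 -1.7] w 0.155
[5.69149990e+01 3.44113336e-04 6.53979956e-03] [-8.  0. -4.  0. -3. -0. -8. -0. -4.  0. -3.  0.]
[ 5.81481191e+01 -1.32996611e-03  1.20473869e-02] [ -5.   0.  -6.  -0.  -1.   0. -10.  -0.]
```

View pics/c7.png

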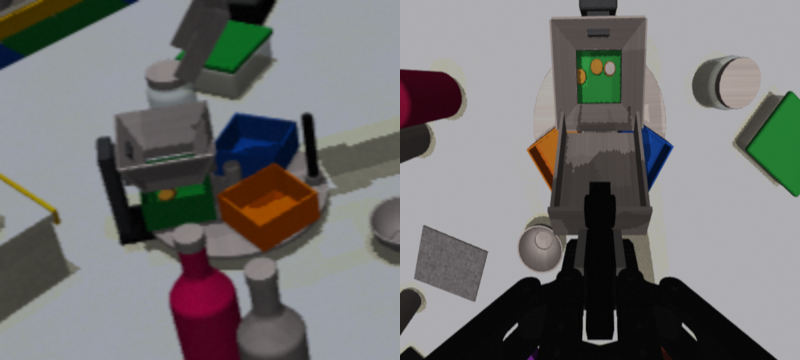

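About 57° of tilt. The drum still stands right and the spout was not pushed. Next I'll retreat, turn back to the scoop's first heading, and travel well inside the flasks.

>>> {"op": "drive_tool", "data": {
  "commands": "0 -0.83 0 0 0;0 -0.83 0 0 0;0 -0.83 0 0 0;0 -0.83 0 0 0;0 0 0 0 -10;0 0 0 0 -10;0 0 0 0 -10;0 0 0 0 -10"
}}

```text
time: 21.9
tool_pos: [0.4487, -0.1345, 0.3617]
tool_rot: [-0.001, 1.0, 0.021, -0.001]
contact_force: [0.1, -0.8, -0.9]
gripper_width: 0.155
```

>>> {"op": "drive_tool", "data": {
  "commands": "0 0 0 0 -10;0 0 0 0 -10.2;0 0.388 -0.89 0 0;0 0.388 -0.89 0 0;0 0.388 -0.89 0 0;0 0.388 -0.89 0 0;0 0.388 -0.89 0 0;0 0.388 -0.89 0 0"
}}

```text
time: 22.9
tool_pos: [0.4527, 0.041, 0.3617]
tool_rot: [-0.0, 0.981, 0.193, -0.001]
contact_force: [0.5, -0.9, -1.0]
gripper_width: 0.156
```

>>> {"op": "drive_tool", "data": {
  "commands": "0 0.388 -0.89 0 0;0 0.388 -0.89 0 0;0 0.388 -0.89 0 0;0 0.388 -0.89 0 0;0 0.388 -0.89 0 0;0 0.388 -0.89 0 0;0 0 0 0 0;0 0 0 0 0"
}}

```text
time: 23.9
tool_pos: [0.457, 0.2143, 0.3623]
tool_rot: [0.0, 0.981, 0.193, -0.001]
contact_force: [-0.0, 0.5, -1.5]
gripper_width: 0.151
```

Run:
```python
from h import *
s=st(); mm=rot(s['tool_rot']); d=np.array([.548,.252,.18-.0187])-s['tool_pos']; print('shift units to pre-place',np.round(mm.T@d/.03,3))
snap('scene','s8')
```

```text
t 23.9 tcp [0.457  0.2143 0.3623] x [ 0.926  0.378 -0.002] y [ 0.378 -0.926  0.   ] z [-0.002 -0.001 -1.   ] F [-0.   0.5 -1.5] w 0.151
shift units to pre-place [ 3.295 -0.019  6.693]
```

>>> {"op": "drive_tool", "data": {
  "commands": "0 0.55 0 0.4 0;0 0.55 0 0.8 0;0 0.55 0 1 0;0 0.55 0 1 0;0 0.55 0 1 0;0 0.55 0 1 0;0 0 0 1 0;0 0 0 0.5 0"
}}

```text
time: 24.95
tool_pos: [0.5482, 0.2508, 0.1599]
tool_rot: [0.0, 0.981, 0.192, -0.002]
contact_force: [0.0, -0.5, -0.3]
gripper_width: 0.157
```

Run:
```python
from h import *
s=st(); snap('scene','s9',(300,200,460,360),4); p=manip.camera_params('scene')
mm=rot(s['tool_rot']); g=s['tool_pos']-mm[:,2]*.0187
for y in(-.039,.039): print((proj(p,g+mm@np.array([.0366,y,.141]))-[300,200])*4, (proj(p,[*(g+mm@np.array([.0366,y,.141]))[:2],.004])-[300,200])*4)
```

```text
t 24.95 tcp [0.5482 0.2508 0.1599] x [ 0.926  0.377 -0.004] y [ 0.377 -0.926 -0.   ] z [-0.003 -0.001 -1.   ] F [ 0.  -0.5 -0.3] w 0.157
[293.27221665 420.95201197] [289.95058412 458.86501103]
[159.32265612 393.23117151] [158.64787504 431.10748428]
```

View pics/s9.png

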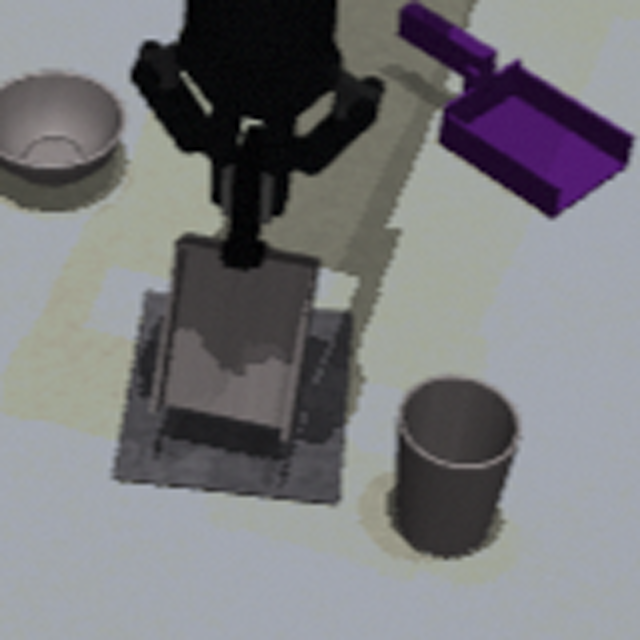

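The tray's open edge hangs over the mat, with its front edge at about (165,408)–(285,430). I'll lower it onto the edge with the eased grip and roll it flat, keeping the edge in place.

>>> {"op": "drive_tool", "data": {
  "commands": "13.7 0 0 0.3 0;13.7 0 0 0.3 0;13.7 0 0 0.2 0;13.7 0 0 0.2 0;13.7 -0.14 0 0.08 0;13.7 -0.14 0 0.08 0;13.7 -0.14 0 0.08 0;13.7 -0.14 0 0.08 0"
}}

```text
time: 26.0
tool_pos: [0.5345, 0.2461, 0.1254]
tool_rot: [-0.0, 0.981, 0.193, 0.002]
contact_force: [-2.1, -0.9, 8.8]
gripper_width: 0.161
```

```bash
cat >> h.py <<'E'
from scipy.optimize import minimize_scalar
def see(name):
    s=st(); snap('wrist','w'+name); snap('scene','s'+name)
E
python3 - <<'E'
from h import *
see('10')
E
```

```text
t 26.0 tcp [0.5345 0.2461 0.1254] x [0.926 0.378 0.004] y [ 0.378 -0.926  0.   ] z [ 0.003  0.001 -1.   ] F [-2.1 -0.9  8.8] w 0.161
```

>>> {"op": "drive_tool", "data": {
  "commands": "13.7 -0.19 0 0.09 0;13.7 -0.19 0 0.09 0;13.7 -0.19 0 0.1 0;13.7 -0.18 0 0.1 0;13.7 -0.18 0 0.12 0;13.7 -0.17 0 0.12 0;13.7 -0.17 0 0.13 0;13.7 -0.16 0 0.13 0"
}}

```text
time: 27.1
tool_pos: [0.4936, 0.2295, 0.0972]
tool_rot: [0.0, 0.981, 0.193, 0.0]
contact_force: [-3.1, -1.9, 5.5]
gripper_width: 0.163
```

Run:
```python
from h import *
see('11')
cv2.imwrite('pics/c11.png',np.hstack([cv2.resize(cv2.imread('pics/raw_w11.png'),(440,330)),cv2.resize(cv2.imread('pics/raw_s11.png')[200:340,300:450],(354,330))]))
```

```text
t 27.1 tcp [0.4936 0.2295 0.0972] x [0.926 0.378 0.001] y [ 0.378 -0.926  0.   ] z [ 0.001  0.    -1.   ] F [-3.1 -1.9  5.5] w 0.163
```

View pics/c11.png

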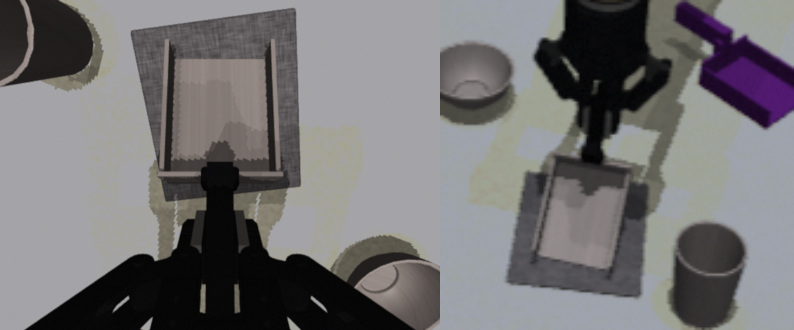

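Rolling flat works well, with 5–9 N on the mat against a limit of 30. I'll continue.

>>> {"op": "drive_tool", "data": {
  "commands": "13.7 -0.15 0 0.15 0;13.7 -0.15 0 0.15 0;13.7 -0.14 0 0.16 0;13.7 -0.13 0 0.16 0;13.7 -0.12 0 0.17 0;13.7 -0.12 0 0.17 0;13.7 -0.1 0 0.17 0;13.7 -0.1 0 0.17 0"
}}

```text
time: 28.2
tool_pos: [0.4655, 0.2181, 0.0568]
tool_rot: [-0.0, 0.981, 0.193, 0.0]
contact_force: [-1.6, -0.5, 2.2]
gripper_width: 0.159
```

Run:
```python
from h import *
see('12')
```

```text
t 28.2 tcp [0.4655 0.2181 0.0568] x [0.926 0.378 0.   ] y [ 0.378 -0.926 -0.   ] z [ 0.  0. -1.] F [-1.6 -0.5  2.2] w 0.159
```

>>> {"op": "drive_tool", "data": {
  "commands": "13.7 -0.07 0 0.1 0;13.7 -0.07 0 0.1 0;13.7 -0.06 0 0.1 0;13.7 -0.05 0 0.1 0;13.7 0 0 0 0;13.7 0 0 0 0;13.7 0 0 0 0;13.7 0 0 0 0"
}}

```text
time: 29.3
tool_pos: [0.4584, 0.2152, 0.0451]
tool_rot: [0.0, 0.981, 0.193, -0.0]
contact_force: [0.6, -0.2, -1.2]
gripper_width: 0.16
```

Run:
```python
from h import *
see('13')
cv2.imwrite('pics/c13.png',np.hstack([cv2.resize(cv2.imread('pics/raw_w13.png'),(440,330)),cv2.resize(cv2.imread('pics/raw_s13.png')[200:340,300:450],(354,330))]))
```

```text
t 29.3 tcp [0.4584 0.2152 0.0451] x [ 0.926  0.378 -0.001] y [ 0.378 -0.926 -0.   ] z [-0.001 -0.    -1.   ] F [ 0.6 -0.2 -1.2] w 0.16
```

>>> {"op": "drive_tool", "data": {
  "commands": "13.7 -0.03 0 0.06 0;13.7 -0.03 0 0.06 0;13.7 -0.03 0 0.06 0;13.7 -0.02 0 0.06 0;13.7 -0.02 0 0.06 0;13.7 0 0 0 0;13.7 0 0 0 0;13.7 0 0 0 0"
}}

```text
time: 30.4
tool_pos: [0.455, 0.2138, 0.0362]
tool_rot: [0.0, 0.981, 0.193, -0.0]
contact_force: [1.1, 0.8, -0.6]
gripper_width: 0.16
```

Run:
```python
from h import *
see('14')
im=cv2.imread('pics/raw_s14.png')[215:335,310:430]
cv2.imwrite('pics/c14.png',np.hstack([cv2.resize(cv2.imread('pics/raw_w14.png'),(400,300)),cv2.resize(im,(400,300))]))
```

```text
t 30.4 tcp [0.455  0.2138 0.0362] x [ 0.926  0.378 -0.   ] y [ 0.378 -0.926 -0.   ] z [-0. -0. -1.] F [ 1.1  0.8 -0.6] w 0.16
```

View pics/c14.png

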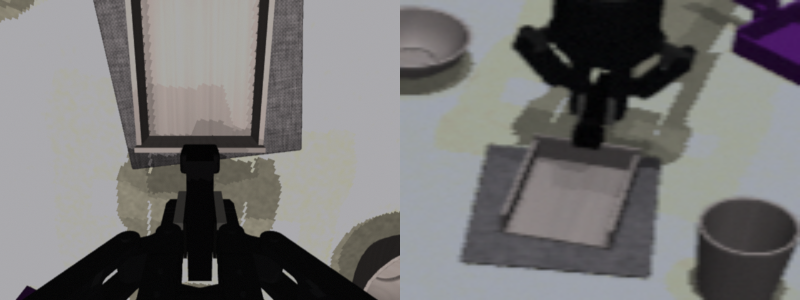

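Nearly flat. I'll take the last few millimetres in small steps while reading the force.

>>> {"op": "drive_tool", "data": {
  "commands": "13.8 -0.01 0 0.025 0;13.8 0 0 0.025 0;13.8 0 0 0.025 0;13.8 0 0 0.025 0;13.8 0 0 0 0;13.8 0 0 0 0;13.8 0 0 0 0;13.8 0 0 0 0"
}}

```text
time: 31.5
tool_pos: [0.4548, 0.2136, 0.0332]
tool_rot: [0.0, 0.981, 0.193, -0.0]
contact_force: [-1.2, -0.7, 0.3]
gripper_width: 0.166
```

>>> {"op": "drive_tool", "data": {
  "commands": "13.8 0 0 0.02 0;13.8 0 0 0.02 0;13.8 0 0 0 0;13.8 0 0 0 0;13.8 0 0 0 0;13.8 0 0 0 0;13.8 0 0 0 0;13.8 0 0 0 0"
}}

```text
time: 32.5
tool_pos: [0.4549, 0.2137, 0.0331]
tool_rot: [0.0, 0.981, 0.193, -0.0]
contact_force: [-4.8, -1.9, 7.2]
gripper_width: 0.163
```

The tool stopped at z 0.033 with a 7 N reaction, so the tray is down flat. I'll ease off, open gently and rise.

>>> {"op": "drive_tool", "data": {
  "commands": "13.8 0 0 -0.03 0;14 0 0 0 0;14.3 0 0 0 0;14.6 0 0 0 0;15 0 0 0 0;17 0 0 0 0;25 0 0 0 0;40 0 0 0 0"
}}

```text
time: 33.5
tool_pos: [0.4548, 0.2137, 0.033]
tool_rot: [-0.0, 0.981, 0.193, 0.0]
contact_force: [-0.8, -0.8, 0.3]
gripper_width: 0.466
```

>>> {"op": "drive_tool", "data": {
  "commands": "45 0 0 0 0;45 0 0 -0.3 0;45 0 0 -0.7 0;45 0 0 -1 0;45 0 0 -1 0;45 0 0 -1 0;45 -0.5 0 -1 0;45 -0.5 0 0 0"
}}

```text
time: 34.5
tool_pos: [0.4287, 0.2028, 0.1873]
tool_rot: [-0.0, 0.981, 0.193, 0.003]
contact_force: [0.3, -0.9, -0.2]
gripper_width: 0.531
```

Run:
```python
from h import *
see('15'); snap('top','t15')
t=cv2.imread('pics/raw_t15.png'); a=cv2.imread('pics/raw_w15.png')
s=cv2.imread('pics/raw_s15.png')[130:330,110:450]
cv2.imwrite('pics/c15.png',np.vstack([np.hstack([cv2.resize(a,(400,300)),cv2.resize(s,(400,300))]),np.hstack([cv2.resize(t[180:280,225:325],(300,300)),cv2.resize(t[80:290,190:540],(500,300))])]))
```

```text
t 34.5 tcp [0.4287 0.2028 0.1873] x [0.926 0.378 0.007] y [ 0.378 -0.926  0.001] z [ 0.007  0.002 -1.   ] F [ 0.3 -0.9 -0.2] w 0.531
```

The picture budget is spent, so I'll check in numbers: the tray's outline in the top view before and after, and the green tin with its knobs in the scene view.

Run:
```python
from h import *
p=manip.camera_params('top')
for n in('top0','t15'):
    im=cv2.imread(f'pics/raw_{n}.png'); hsv=cv2.cvtColor(im,cv2.COLOR_BGR2HSV)
    poly=np.array([(225+x/4,180+y/4) for x,y in((196,45),(52,120),(138,285),(280,208))],int)
    mk=np.zeros(im.shape[:2],np.uint8); cv2.fillPoly(mk,[poly],255)
    g=cv2.cvtColor(im,cv2.COLOR_BGR2GRAY); m=((g>135)&(mk>0)).astype(np.uint8)
    k=cv2.connectedComponentsWithStats(m); i=1+np.argmax(k[2][1:,4]); c=np.argwhere(k[1]==i)[:,::-1].astype(np.float32)
    r=cv2.minAreaRect(c); print(n,len(c),r,'ctr world',onz(p,*r[0],.015).round(4)[:2])
    m=cv2.inRange(hsv,(45,120,30),(80,255,255)); m[:150]=0;m[280:]=0;m[:,:380]=0;m[:,490:]=0; mo=cv2.moments(m); print(' green',mo['m00']/255, (mo['m10']/mo['m00'],mo['m01']/mo['m00']) if mo['m00'] else '')
w=manip.camera_params('wrist')
for n in('w2','w15'):
    im=cv2.imread(f'pics/raw_{n}.png'); 
a,b=cv2.imread('pics/raw_scene0.png'),cv2.imread('pics/raw_s15.png')
# bystander shift by template match of the scene view
for nm,(x0,y0,x1,y1) in dict(bowl=(293,215,333,252),tumbler=(397,293,432,342),pink=(195,250,232,320),steel=(230,255,268,340),jar=(182,150,210,180)).items():
    r=cv2.matchTemplate(b[y0-10:y1+10,x0-10:x1+10],a[y0:y1,x0:x1],cv2.TM_CCOEFF_NORMED); _,v,_,l=cv2.minMaxLoc(r); print(nm,'match',round(v,3),'shift px',(l[0]-10,l[1]-10))
# wrist: scoop flatness: side-lip / tray edge lines seen, rectangle of tray floor
im=cv2.imread('pics/raw_w15.png'); g=cv2.cvtColor(im,cv2.COLOR_BGR2GRAY)
sc=proj(w,[.5365+.002,.2456+.002,.007]); print('tray centre expected px',sc)
hsv=cv2.cvtColor(b,cv2.COLOR_BGR2HSV)[205:250,185:240]; print('brass px in tin (scene)',int((cv2.inRange(hsv,(10,120,60),(28,255,255))>0).sum()))
```

```text
top0 368 ((264.6094665527344, 220.0511016845703), (28.706417083740234, 22.298734664916992), 70.01689147949219) ctr world [0.5426 0.2469]
 green 543.0 (414.7513812154696, 195.73848987108656)
t15 292 ((262.8500061035156, 213.55003356933594), (13.597792625427246, 23.400854110717773), 71.56504821777344) ctr world [0.5611 0.2525]
 green 232.0 (446.5086206896552, 201.42672413793105)
bowl match 0.991 shift px (0, 0)
tumbler match 0.999 shift px (0, 0)
pink match 0.999 shift px (0, 0)
steel match 1.0 shift px (0, 0)
jar match 0.999 shift px (0, 0)
tray centre expected px [318.04453341  53.80852104]
brass px in tin (scene) 560
```

The bystanders have not moved (0 px shift). The arm and its shadow partly hide the tray in the top view, so I'll move clear and recheck.

>>> {"op": "drive_tool", "data": {
  "commands": "45 -0.5 1 -0.5 0;45 -0.5 1 -0.5 0;45 -0.5 1 -0.5 0;45 -0.5 1 -0.5 0;45 -0.5 1 -0.5 0;45 -0.5 1 -0.5 0;45 -0.5 1 -0.5 0;45 -0.5 1 -0.5 0"
}}

```text
time: 35.65
tool_pos: [0.4068, -0.0664, 0.3032]
tool_rot: [-0.0, 0.981, 0.193, -0.0]
contact_force: [0.2, -0.4, -0.5]
gripper_width: 0.526
```

Run:
```python
from h import *
st(); snap('top','t16'); snap('scene','s16')
A,B=cv2.imread('pics/raw_top0.png',0),cv2.imread('pics/raw_t16.png',0)
S0,S1=cv2.imread('pics/raw_scene0.png',0),cv2.imread('pics/raw_s16.png',0)
p=manip.camera_params('top')
# shift of the scoop (handle + back lip patch): top view, scene view
for nm,a,b,(x0,y0,x1,y1) in(('top handle',A,B,(262,232,284,266)),('top tray',A,B,(242,200,288,246)),('scene handle',S0,S1,(358,242,382,278)),('scene tray',S0,S1,(338,268,388,316))):
    t=cv2.resize(a[y0:y1,x0:x1],None,fx=4,fy=4,interpolation=cv2.INTER_CUBIC); q=cv2.resize(b[y0-14:y1+14,x0-14:x1+14],None,fx=4,fy=4,interpolation=cv2.INTER_CUBIC)
    r=cv2.matchTemplate(q,t,cv2.TM_CCOEFF_NORMED); _,v,_,l=cv2.minMaxLoc(r); print(nm,round(v,3),'shift px',((l[0]-56)/4,(l[1]-56)/4))
g=B; poly=np.array([(225+x/4,180+y/4) for x,y in((196,45),(52,120),(138,285),(280,208))],int); mk=np.zeros(g.shape,np.uint8); cv2.fillPoly(mk,[poly],255)
for th in(115,125,135):
  for n,im in(('0',A),('16',B)):
    k=cv2.connectedComponentsWithStats(((im>th)&(mk>0)).astype(np.uint8)); i=1+np.argmax(k[2][1:,4]); c=np.argwhere(k[1]==i)[:,::-1].astype(np.float32); r=cv2.minAreaRect(c); print(th,n,len(c),np.round(r[0],1),np.round(r[1],1),round(r[2],1),onz(p,*r[0],.015)[:2].round(3))
```

```text
t 35.65 tcp [ 0.4068 -0.0664  0.3032] x [ 0.926  0.378 -0.   ] y [ 0.378 -0.926 -0.   ] z [-0.  0. -1.] F [ 0.2 -0.4 -0.5] w 0.526
top handle 0.956 shift px (1.25, 0.75)
top tray 0.909 shift px (1.0, 1.0)
scene handle 0.996 shift px (-0.75, -1.25)
scene tray 0.842 shift px (-0.5, -1.0)
115 0 638 [264.5 220.8] [33.7 25.5] 70.3 [0.54  0.247]
115 16 847 [264.5 222. ] [34.9 28. ] 69.7 [0.537 0.247]
125 0 543 [264.7 220.9] [32.  24.5] 70.0 [0.54  0.246]
125 16 792 [264.4 222.3] [33.4 27.6] 69.4 [0.536 0.247]
135 0 329 [264.5 219.7] [28.1 22.2] 70.6 [0.544 0.247]
135 16 724 [265.8 222.1] [31.5 23.9] 69.4 [0.537 0.243]
```

The tray and handle both sit within about 3 mm of the starting pose in two views, with matching shifts, so the scoop is flat. Handing in.

```bash
python3 -c "
from h import *
print(manip.job_done())"
```

```text
the job is handed in; nothing more can be done
None
```

I handed the job in at about 36 s of the 69 s allowed; the hand-in reported no verdict.

- **Turning the drum:** I turned it by its peg from about 0.94 rad to about 0.01 rad, so the green tin sits squarely under the spout.
- **Tipping:** The drive cannot tilt the tool, so I eased the grip in 0.1 mm steps over the spout until the tray drooped. It held at 14°, then at the next step dropped to about 57° and the knobs slid out. The wrist picture showed all three knobs in the green tin and an empty tray.
- **Setting down:** I rolled the scoop flat on the mat by its open edge and let go. The readings between moves never showed more than 9 N.

**Last checks:**
- **Scoop:** It lies within about 3 mm of its starting pose. Tray and handle shifted alike in both the top and scene views, so I take it to be flat.
- **Bystanders:** None moved (0 px shift in the scene view).
- **Robot:** The arm is well clear of everything.

**Less certain:**
- **Final picture not seen:** The 12-picture limit ran out, so the last checks are numeric only.
- **Knobs:** I saw all three in the tin after tipping. At the end I only rechecked for brass colour in that part of the scene view, which may also have caught the orange tin.
- **Drum:** I did not re-measure its angle after tipping, only saw that it had not moved.
- **Top-view check:** The first one disagreed by about 20 mm because the arm partly hid the tray. It agreed once the arm was clear.

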